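# Edge the teal cup lid out over the stand's edge

### The arm

A 6-joint arm with a two-finger parallel gripper is mounted at the origin on the work surface. World frame = base frame: x ahead of the robot, y to its left, z up, the work surface at z = 0. Lengths are in mm, angles in degrees, forces in N, time in s.
With the tool pointing down it reaches from about 300 to 850 mm from the base axis. Payload 4.2 kg.
Tool frame: the origin (TCP) lies midway between the tips of the shut fingers; the grasp point (between the pads) lies 19 mm behind it; y points along the fingers, z is the direction in which the jaws open and shut, and the axes are right-handed (so a half turn about y gives the same grasp; the last joint's range is limited). The gripper opens to 91 mm and grips with 3 to 60 N. Pads are 32 mm wide; open, the fingers measure 118 mm over their backs; the gripper's body (76 mm by 178 mm) begins 60 mm behind the grasp point.
Start: joints at [-68.87, 18.312, 89.639, -0, 72.044, -1.146], TCP at [217.974, -532.1, 213.976] pointing down, gripper open.
Joint ranges: [-177.97, 177.97], [-48.28, 115.42], [12.27, 149.76], [-77.06, 257.06], [2.81, 150.46], [-146.56, 146.56]. Speed limits (degrees/s): [147.25, 147.25, 180, 180, 180, 180].

### API

Orientations are given as [roll, pitch, yaw] about the fixed x, y, z axes, in that order (R = Rz(yaw) Ry(pitch) Rx(roll)).
In Python, from workcell import env gives the robot as it stands.
- The arm moves only by the shell command python3 -m handwheel 'ROWS' [FORCE]. ROWS is JSON, a list of rows, each a list of 3 entries, a list of its own where there are three numbers: the opening, from 0 (shut) to 1 (fully open), then the shift along the tool's x, y, z in mm, then the turn, a rotation vector about the tool's x, y, z in degrees. A call has exactly 10 rows; each row shifts and turns the commanded pose from where the row before left it, along the tool's axes as they then stand; what a row does not reach is not made up. A row lasts 1/12 s, in which the tool goes at most 41.7 mm and 7.16 degrees, less where a joint would pass 70% of its speed; a pose out of reach is approached as far as the arm can. A call is refused whole if a number of a shift passes 41.7 or a number of a turn 7.16, either way. A call with a gripper value outside its range is refused whole. The fingers move at their own pace and stop on an object; FORCE is the grip in N (left out, the last holds). Time passes only in rows, so rows that do not move let the fingers close, or fill a call up. It gives the time, the measured TCP pose, the force and the opening at its end, in the units of the state.
- env.state(): the state, without advancing time (a new reading comes with each control period).
- env.grab_frame(name): name is "scene" or "top" or "wrist"; returns the picture (384x512x3 uint8, red, green, blue); there is no depth.
- env.camera_info(name): a dict with "fx", "fy", "cx", "cy" (pixels), "k1" (the pictures are not rectified: a ray, as slopes to the right and down, at radius r is drawn at 1 + k1 r^2 times it, then the intrinsics apply), "camera_from_world" (4x4, takes a point from world to camera coordinates); the wrist camera has in their place "mount" (4x4, takes a point from camera to tool coordinates, whose origin is the TCP and whose axes are the tool frame's). Camera axes: x right, y down, z forward; pixel columns grow to the right and rows downward; lengths in mm; the calibration is good to about 2 mm. A picture is of the moment at which its call begins: read the wrist's pose just before it. camera_info takes no time and is no camera call.
- env.job_done(): hands the job in, once; it reports no verdict.
Trained networks look in the newest picture that a camera, given by its name, has taken for a name from the list of things; names that differ only in an ending like _2 or _b are one class to them, and where a whole thing is asked for, a point or a joint stands for the part that bears it (a point fixed in the world has none). Each returns a list of dicts, best first, with "p" (0 to 1); they miss things now and then, are a little off and sometimes report something else, mostly with a low value. They report only what shows in the picture. A call takes as long as a camera call. They do not tell look-alikes from the thing itself.
- env.masks_of(camera, label): "region" (384x512 bool, what is visible of it) and "location" ([column, row] in pixels, amid what is visible of it).
The state is a dict: "time_s": time; "qpos": joint angles; "qvel": joint speeds; "effort": joint torques, N m; "ee_pos": TCP position; "ee_rot": TCP orientation; "force": force on the tool from outside, world axes, zero at the start; "torque": the same for the moment, N m; "gripper_width": finger opening in mm.
Only numpy, scipy, OpenCV 4.12 (cv2) and the standard library are available. Lean on these libraries where they do the work, as an engineer would, in place of code of your own. Each camera call takes 0.05 s, during which the arm holds its last target.

### The job

The teal lid of the storage cups lies flat on the low wooden stand and cannot be gripped there. Slide it along the stand towards the side away from the robot until about a third of it sticks out over that long edge, roughly square to the edge and still lying flat, so that I can pinch it, then let go. Leave the orange lid where it lies.

Things in the scene. Friction and masses are not known exactly. Their poses are not given: they have to be found in the camera images.
- lid_teal: Teal flat square plastic lid, 120 x 120 mm and 10 mm thick, about 0.1 kg, lying loose on the stand; the one to move. Origin at the centre of its underside, x and y along its sides, z up. At the start its x axis is within 15 degrees of the stand's.
- lid_orange: Orange lid of the same size and shape, lying loose on the same stand beside the teal one (either may be on the left); not to be disturbed. Origin at the centre of its underside, axes as for the teal lid.
- stand_edge (a point): Middle of the upper far edge (away from the robot) of the low, fixed wooden stand. The stand's top is flat, 260 mm deep (along x) and 420 mm wide (along y), 60 mm above the table, a 16 mm board on two legs set back from the edges, open below. This point lies in the plane of the top; x points level outwards over the edge, away from the robot, y along the edge, z up. The top spans x from -260 to 0 mm and y from -210 to 210 mm in this frame.
Not all that is in view belongs to the job. There is more than one size of the lid_teal; the one meant has the size given above.

How it is judged:
By the outcome, as a careful person would: the job done as asked, in the order asked, and still so for the second after the job is handed in, with the robot touching nothing.
It also fails if it takes over 35 s, if anything falls off the work surface, if the arm or the gripper's body presses on something with over 40 N, if the wrist force passes 120 N, or if a joint passes its speed limit or range.

## Working session

There is one attempt and no reset: what is moved stays moved. The work goes in short steps, Python scripts to look and compute and a shell command to move; the robot and the scene stay as the last step left them, time stands still between calls to the robot, and variables do not carry over. Pictures are saved under pics/ and viewed, and the job is handed in when it is done.

```bash
mkdir -p pics; ls
python3 - <<'E'
from workcell import env
import cv2,numpy as np
s=env.state();print({k:np.round(v,2).tolist() for k,v in s.items()})
for n in["scene","top"]:
    im=env.grab_frame(n);cv2.imwrite(f"pics/{n}0.png",im[:,:,::-1])
    i=env.camera_info(n);print(n,{k:np.round(v,3).tolist() for k,v in i.items()})
    for l in["lid_teal","lid_orange"]:
        for m in env.masks_of(n,l): print(n,l,m["p"],m["location"],m["region"].sum())
print(env.camera_info("wrist"))
E
```

```text
pics
{'time_s': 0.0, 'qpos': [-68.87, 18.35, 89.71, 0.0, 72.04, -1.15], 'qvel': [0.03, 0.17, -0.01, 0.03, -0.08, 0.08], 'effort': [-0.0, -41.25, -23.2, 0.07, 0.05, -0.0], 'ee_pos': [217.78, -531.62, 213.13], 'ee_rot': [-90.1, 0.0, -157.72], 'force': [0.13, 0.71, 1.08], 'torque': [-0.03, -0.05, 0.03], 'gripper_width': 91.32}
scene {'fx': 479.775, 'fy': 479.775, 'cx': 255.757, 'cy': 195.629, 'k1': -0.047, 'camera_from_world': [[0.035, 0.999, -0.013, -48.43], [0.693, -0.033, -0.72, -308.449], [-0.72, 0.016, -0.693, 1525.037], [0.0, 0.0, 0.0, 1.0]]}
scene lid_teal 0.96 [308.1, 157.6] 558
scene lid_teal 0.83 [283.8, 190.8] 1852
scene lid_teal 0.83 [235.3, 166.3] 528
scene lid_orange 0.92 [186.8, 216.3] 2359
top {'fx': 490.68, 'fy': 490.68, 'cx': 258.096, 'cy': 191.035, 'k1': -0.121, 'camera_from_world': [[0.001, -1.0, -0.001, 20.293], [-0.993, -0.001, -0.115, 528.471], [0.115, 0.001, -0.993, 1152.691], [0.0, 0.0, 0.0, 1.0]]}
top lid_teal 0.95 [187.7, 278.1] 1072
top lid_teal 0.68 [269.9, 267.4] 1099
top lid_teal 0.58 [231.0, 205.2] 2673
top lid_orange 0.91 [316.6, 167.5] 2526
{'fx': 272.4951505690582, 'fy': 272.4951505690582, 'cx': 253.8389413186981, 'cy': 192.93400109446907, 'k1': -0.04377439906902285, 'mount': array([[-7.81837074e-04,  9.62284543e-01,  2.72043831e-01,
        -7.75489750e+01],
       [ 6.46425176e-04, -2.72043371e-01,  9.62284774e-01,
        -1.69701861e+02],
       [ 9.99999485e-01,  9.28205894e-04, -4.09351362e-04,
         1.03742710e+00],
       [ 0.00000000e+00,  0.00000000e+00,  0.00000000e+00,
         1.00000000e+00]])}
```

View pics/top0.png

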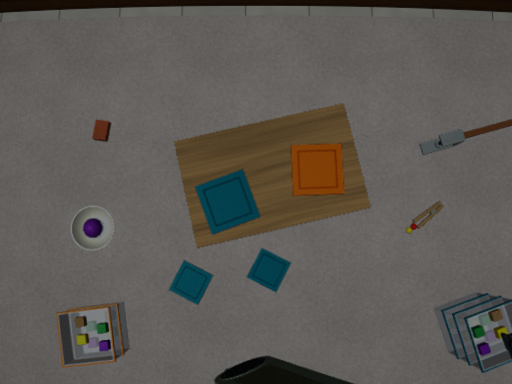

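View pics/scene0.png

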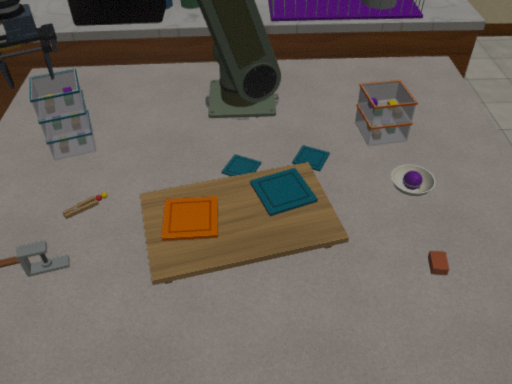

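The top view shows the stand rotated, with its far edge from (176,142) to (344,104). The big teal lid is at (228,202), orange at (318,169). The two small teal lids on the table at (191,282) and (269,270) are decoys. Next I'll measure the poses.

```bash
cat > h.py <<'E'
from workcell import env
import cv2,numpy as np
def px2w(n,pts,z):
    i=env.camera_info(n);K=np.array([[i['fx'],0,i['cx']],[0,i['fy'],i['cy']],[0,0,1]])
    u=cv2.undistortPoints(np.array(pts,float).reshape(-1,1,2),K,np.array([i['k1'],0,0,0,0]),).reshape(-1,2)
    T=np.array(i['camera_from_world']);R=T[:3,:3];c=-R.T@T[:3,3]
    d=np.c_[u,np.ones(len(u))]@R
    return c+d*((z-c[2])/d[:,2])[:,None]
def quad(mask):
    m=mask.astype(np.uint8);c=max(cv2.findContours(m,cv2.RETR_EXTERNAL,cv2.CHAIN_APPROX_NONE)[0],key=cv2.contourArea).astype(np.float32)
    return c.reshape(-1,2)
def rect(n,mask,z):
    w=px2w(n,quad(mask),z)[:,:2].astype(np.float32)
    return cv2.minAreaRect(w)
def colmask(im,which):
    h=cv2.cvtColor(im,cv2.COLOR_RGB2HSV).astype(int)
    H,S,V=h[...,0],h[...,1],h[...,2]
    if which=='teal': m=(H>85)&(H<110)&(S>120)
    if which=='orange': m=(H>5)&(H<15)&(S>200)&(V>120)
    if which=='stand': m=(H>8)&(H<25)&(S>60)
    return m
E
python3 - <<'E'
from h import *
for n in["top","scene"]:
    im=cv2.imread(f"pics/{n}0.png")[:,:,::-1].copy()
    for l in['teal','orange']:
        m=colmask(im,l);k,lab,st,ce=cv2.connectedComponentsWithStats(m.astype(np.uint8))
        for j in range(1,k):
            if st[j,4]>500:
                print(n,l,st[j,4],ce[j].round(1),rect(n,lab==j,70))
    m=colmask(im,'stand')|colmask(im,'orange')|colmask(im,'teal');m=cv2.morphologyEx(m.astype(np.uint8),cv2.MORPH_OPEN,np.ones((3,3)))
    k,lab,st,ce=cv2.connectedComponentsWithStats(m)
    for j in range(1,k):
        if 12000<st[j,4]<60000: 
            print(n,'stand',st[j],rect(n,lab==j,60))
            q=quad(lab==j); print(cv2.approxPolyDP(q.reshape(-1,1,2),6,True).reshape(-1,2))
            print(px2w(n,cv2.approxPolyDP(q.reshape(-1,1,2),6,True).reshape(-1,2),60).round(1))
E
```

```text
top teal 2564 [227.1 201.3] ((500.116455078125, 92.96235656738281), (118.4014892578125, 117.85627746582031), 20.40533447265625)
top teal 1055 [268.3 269.7] ((342.3886413574219, -2.6456642150878906), (73.98733520507812, 73.72267150878906), 63.43391418457031)
top teal 1069 [190.5 282. ] ((313.45751953125, 175.83248901367188), (74.35394287109375, 74.66799926757812), 63.845314025878906)
top orange 866 [317.  168.8] ((576.93603515625, -117.68342590332031), (116.3884506225586, 117.09501647949219), 2.0303382873535156)
top orange 1221 [317.1 168.9] ((576.5014038085938, -117.59135437011719), (83.18123626708984, 83.35340118408203), 2.258816957473755)
top stand [  174   104   196   144 19086] ((566.430419921875, -10.306228637695312), (260.2065734863281, 419.8033142089844), 13.14570140838623)
[[343. 104.]
 [174. 141.]
 [196. 246.]
 [369. 207.]]
[[ 737.2 -184.3   60. ]
 [ 645.3  222.    60. ]
 [ 396.   165.3   60. ]
 [ 487.4 -240.6   60. ]]
scene teal 1839 [283. 191.] ((504.22418212890625, 94.76494598388672), (121.69891357421875, 119.13763427734375), 20.0587158203125)
scene stand [  140   147   209   138 17650] ((531.8163452148438, 13.6505126953125), (347.9014587402344, 480.7910461425781), 13.025635719299316)
[[327. 152.]
 [302. 147.]
 [294. 159.]
 [301. 164.]
 [256. 172.]
 [259. 162.]
 [234. 156.]
 [223. 172.]
 [236. 176.]
 [140. 193.]
 [153. 284.]
 [347. 241.]
 [312. 170.]]
[[ 356.5  219.8   60. ]
 [ 332.7  157.9   60. ]
 [ 380.4  132.6   60. ]
 [ 400.8  148.3   60. ]
 [ 425.6   34.9   60. ]
 [ 387.8   43.8   60. ]
 [ 360.8  -18.9   60. ]
 [ 421.6  -46.1   60. ]
 [ 438.   -14.2   60. ]
 [ 487.1 -241.1   60. ]
 [ 749.9 -179.3   60. ]
 [ 656.9  219.6   60. ]
 [ 424.9  172.9   60. ]]
```

Everything agrees with the given sizes:
- **Stand:** 260x420 mm, yaw about 12.9°, far-edge middle about (693,19).
- **Teal lid:** 120 mm square, centre about (501,93.5), about 7° off the stand. In the stand frame it's at (-170, 116).
- **Orange lid:** about (-144,-107) in the stand frame, well clear.

My plan is to push the lid from behind with both fingertips, jaw axis parallel to the edge, so that it squares up as it slides. First I'll lift, then travel.

```bash
python3 -m handwheel '[[0.75,[0,-40,0],[0,0,0]],[0.75,[0,-40,0],[0,4.7,0]],[0.75,[0,-40,0],[0,4.7,0]],[0.75,[-15,0,-30],[0,0,0]],[0.75,[-20,0,-34],[0,0,0]],[0.75,[-20,0,-34],[0,0,0]],[0.75,[-20,0,-34],[0,0,0]],[0.75,[-20,0,-34],[0,0,0]],[0.75,[-20,0,-34],[0,0,0]],[0.75,[-20,0,-34],[0,0,0]]]'
cat >> h.py <<'E'
Y=np.radians(12.9);E0=np.array([693.,19.2]);RS=np.array([[np.cos(Y),np.sin(Y)],[-np.sin(Y),np.cos(Y)]])
def st(p): return RS@(np.array(p[:2])-E0)
E
python3 - <<'E'
from h import *
s=env.state();print(s['time_s'],s['ee_pos'],s['ee_rot'],st(s['ee_pos']),s['gripper_width'],s['qpos'])
E
```

```text
time_s: 1.13
ee_pos: [297.4, -272.0, 334.0]
ee_rot: [-90.0, 0.0, -167.2]
force: [1.5, -1.1, -0.2]
gripper_width: 68.6
1.1333 [ 297.4083161  -272.03090284  334.01420033] [-8.99793211e+01  2.85185965e-02 -1.67172653e+02] [-450.62475506 -195.56469331] 68.55612650268905 [-4.40937662e+01 -1.00590006e+00  9.61285780e+01  1.26611052e-02
  8.48444296e+01  3.30777578e+01]
```

```bash
python3 -m handwheel '[[0.75,[-20,0,-34.6],[0,0,0]],[0.75,[-20,0,-34.6],[0,0,0]],[0.75,[-20,0,-34.6],[0,0,0]],[0.75,[-20,0,-34.6],[0,0,0]],[0.75,[-20,0,-34.6],[0,0,0]],[0.75,[-20,0,-34.6],[0,0,0]],[0.75,[-20,0,-34.6],[0,0,0]],[0.75,[-20,0,-34.6],[0,0,0]],[0.75,[-20,30,-34.6],[0,0,0]],[0.75,[0,40,0],[0,0,0]]]'
python3 - <<'E'
from h import *
s=env.state();print(s['time_s'],s['ee_pos'],s['ee_rot'],st(s['ee_pos']),s['gripper_width'])
im=env.grab_frame("wrist");cv2.imwrite("pics/w1.png",im[:,:,::-1])
im=env.grab_frame("scene");cv2.imwrite("pics/s1.png",im[:,:,::-1])
E
```

```text
time_s: 1.97
ee_pos: [405.7, 68.9, 271.4]
ee_rot: [-90.1, 0.7, -166.8]
force: [0.9, -1.2, 0.5]
gripper_width: 68.2
1.9667 [405.7012549   68.89230321 271.36971332] [ -90.09860602    0.66637976 -166.76986033] [-268.95385541  112.577607  ] 68.18837890085508
```

View pics/w1.png

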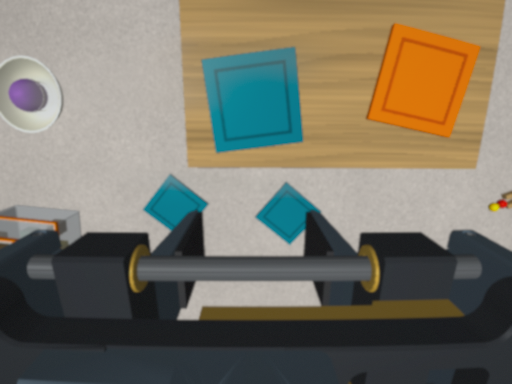

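View pics/s1.png

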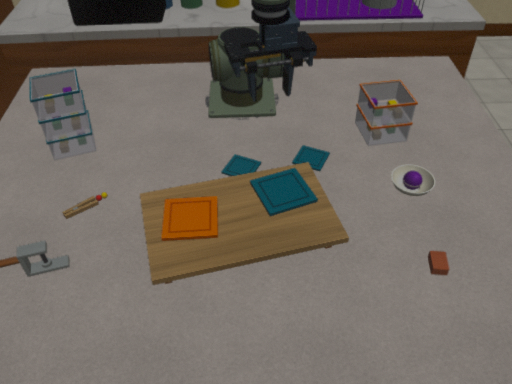

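The wrist view shows the teal lid centred laterally between the fingers (column about 253), with the tips behind its near edge. The near corner is at (217,152) and the stand edge at row 167. Going down now.

```bash
python3 -m handwheel '[[0.75,[0,35,0],[0,0,0]],[0.75,[0,35,0],[0,0,0]],[0.75,[0,35,0],[0,0,0]],[0.75,[0,35,0],[0,0,0]],[0.75,[0,30,0],[0,0,0]],[0.75,[0,10,0],[0,0,0]],[0.75,[0,5,0],[0,0,0]],[0.75,[0,0,0],[0,0,0]],[0.75,[0,0,0],[0,0,0]],[0.75,[0,0,0],[0,0,0]]]'
python3 - <<'E'
from h import *
s=env.state();print(s['time_s'],s['ee_pos'],s['ee_rot'],st(s['ee_pos']),s['gripper_width'])
im=env.grab_frame("wrist");cv2.imwrite("pics/w2.png",im[:,:,::-1])
E
```

```text
time_s: 2.9
ee_pos: [403.3, 63.3, 85.6]
ee_rot: [-90.0, 0.2, -167.2]
force: [-0.0, -0.5, -0.2]
gripper_width: 68.2
2.9 [403.32695926  63.33733578  85.62912973] [ -89.96972262    0.22440338 -167.15534647] [-272.50837379  107.69290208] 68.2020319193383
```

View pics/w2.png

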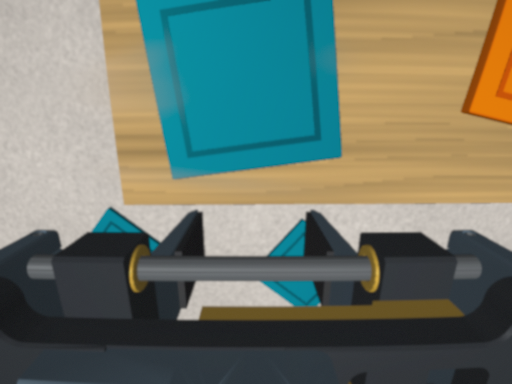

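```bash
python3 -m handwheel '[[0.75,[0,8,-6],[0,0,0]],[0.75,[0,8,0],[0,0,0]],[0.75,[0,4,0],[0,0,0]],[0.75,[0,0,0],[0,0,0]],[0.75,[-5,0,0],[0,0,0]],[0.75,[-5,0,0],[0,0,0]],[0.75,[-5,0,0],[0,0,0]],[0.75,[0,0,0],[0,0,0]],[0.75,[0,0,0],[0,0,0]],[0.75,[0,0,0],[0,0,0]]]'
python3 - <<'E'
from h import *
s=env.state();print(s['time_s'],s['ee_pos'],s['ee_rot'],st(s['ee_pos']),s['force'])
im=env.grab_frame("wrist");cv2.imwrite("pics/w3.png",im[:,:,::-1])
im=env.grab_frame("scene");cv2.imwrite("pics/s3.png",im[:,:,::-1])
E
```

```text
time_s: 3.78
ee_pos: [414.8, 72.6, 63.9]
ee_rot: [-90.0, -0.0, -167.1]
force: [0.1, 0.5, 0.1]
gripper_width: 68.8
3.7833 [414.82874079  72.60121411  63.92128729] [-8.99959084e+01 -1.02461474e-02 -1.67124896e+02] [-259.22872157  114.15519712] [0.11346442 0.47887676 0.12145759]
```

View pics/w3.png

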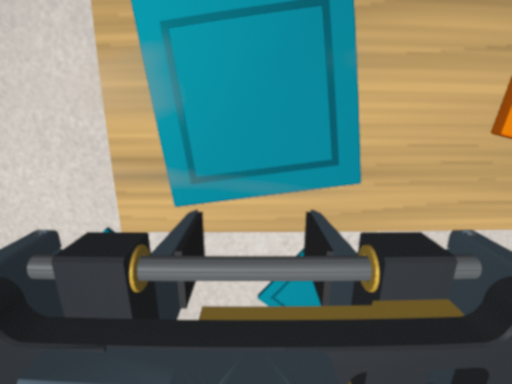

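Height is 63.9 and there's no contact force, so the tips are beside the lid and just above the board. Now pushing.

```bash
python3 -m handwheel '[[0.75,[-7,0,0],[0,0,0]],[0.75,[-7,0,0],[0,0,0]],[0.75,[-7,0,0],[0,0,0]],[0.75,[-7,0,0],[0,0,0]],[0.75,[-7,0,0],[0,0,0]],[0.75,[-7,0,0],[0,0,0]],[0.75,[-7,0,0],[0,0,0]],[0.75,[-7,0,0],[0,0,0]],[0.75,[-4,0,0],[0,0,0]],[0.75,[0,0,0],[0,0,0]]]'
python3 - <<'E'
from h import *
s=env.state();print(s['time_s'],s['ee_pos'],s['ee_rot'],st(s['ee_pos']),s['force'])
im=env.grab_frame("wrist");cv2.imwrite("pics/w4.png",im[:,:,::-1])
im=env.grab_frame("scene");cv2.imwrite("pics/s4.png",im[:,:,::-1])
E
```

```text
time_s: 4.72
ee_pos: [474.8, 86.3, 64.0]
ee_rot: [-90.0, 0.1, -167.1]
force: [-0.6, -0.1, -0.3]
gripper_width: 68.3
4.7167 [474.81980983  86.28779892  63.95303007] [-8.99898716e+01  9.52294762e-02 -1.67119021e+02] [-197.69622383  114.10333576] [-0.58638088 -0.09223332 -0.2529902 ]
```

View pics/w4.png

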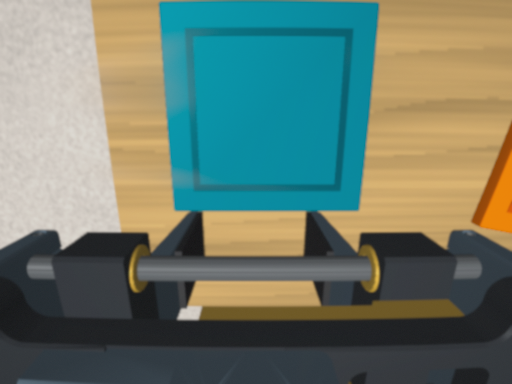

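View pics/s4.png

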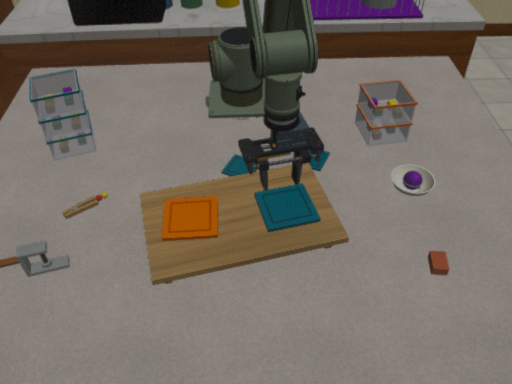

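The lid is now square to the fingers: its near edge is level at row 210, touching both tips. I'll measure the tip-to-lid offset in the scene picture.

```bash
cat >> h.py <<'E'
def lids(fn,n):
    im=cv2.imread(fn)[:,:,::-1].copy()
    m=colmask(im,'teal');k,lab,s,ce=cv2.connectedComponentsWithStats(m.astype(np.uint8))
    for j in range(1,k):
        if s[j,4]>1200:
            r=rect(n,lab==j,70);print(n,'teal',s[j,4],np.round(st(r[0]),1),np.round(r[1],1),round(r[2],1))
    m=colmask(im,'orange')
    q=np.argwhere(m)[:,::-1];q=q[(abs(q-np.median(q,0))<40).all(1)]
    r=cv2.minAreaRect(px2w(n,q,70)[:,:2].astype(np.float32));print(n,'orange',np.round(st(r[0]),1),np.round(r[1],1),round(r[2],1))
E
python3 - <<'E'
from h import *
lids("pics/scene0.png","scene");lids("pics/top0.png","top");lids("pics/s4.png","scene")
E
```

```text
scene teal 1839 [-167.1  115.8] [121.7 119.1] 20.1
scene orange [-142.4 -106.1] [118.6 118.6] 2.1
top teal 2564 [-171.5  115. ] [118.4 117.9] 20.4
top orange [-143.7 -107.5] [116.4 117.1] 2.0
scene teal 2039 [-116.8  107.6] [124.3 118. ] 12.9
scene orange [-142.3 -106.2] [119. 119.] 1.9
```

```bash
python3 -m handwheel '[[0.75,[-10,0,0],[0,0,0]],[0.75,[-11,0,0],[0,0,0]],[0.75,[-11,0,0],[0,0,0]],[0.75,[-11,0,0],[0,0,0]],[0.75,[-11,0,0],[0,0,0]],[0.75,[-11,0,0],[0,0,0]],[0.75,[-10,0,0],[0,0,0]],[0.75,[-7,0,0],[0,0,0]],[0.75,[-4,0,0],[0,0,0]],[0.75,[0,0,0],[0,0,0]]]'
python3 - <<'E'
from h import *
s=env.state();print(s['time_s'],s['ee_pos'],s['ee_rot'],st(s['ee_pos']),s['force'])
for n in["wrist","scene","top"]:
    im=env.grab_frame(n);cv2.imwrite(f"pics/{n}5.png",im[:,:,::-1])
lids("pics/scene5.png","scene");lids("pics/top5.png","top")
E
```

```text
time_s: 5.65
ee_pos: [558.4, 105.4, 63.8]
ee_rot: [-90.0, 0.1, -167.1]
force: [1.1, 0.6, 0.4]
gripper_width: 68.5
5.65 [558.4148564  105.42077242  63.81106501] [-8.99912599e+01  6.26882694e-02 -1.67117515e+02] [-111.93957785  114.09081201] [1.05155424 0.57907376 0.39836516]
scene teal 2416 [-31.  107.3] [123.4 118.7] 13.0
scene orange [-142.3 -106.2] [118.9 119. ] 1.9
top orange [-143.8 -107.4] [117.3 117.9] 2.0
```

View pics/wrist5.png

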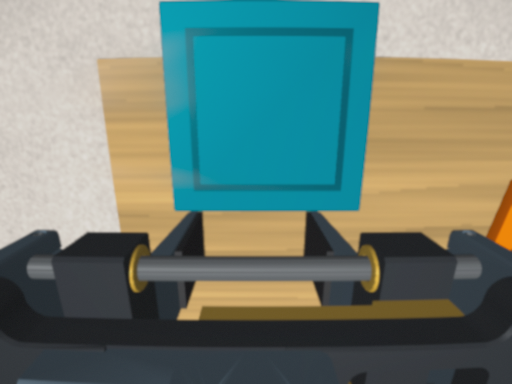

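View pics/scene5.png

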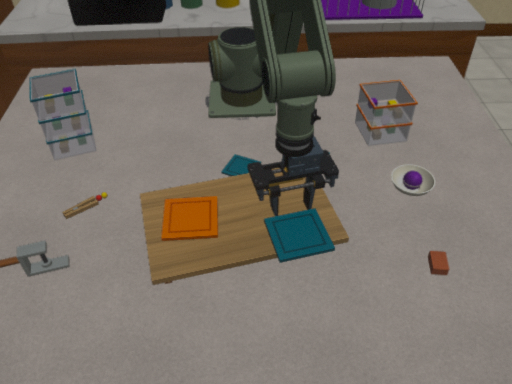

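```bash
cat >> h.py <<'E'
from scipy.spatial.transform import Rotation as Ro
def wrist(pts,z,pos,rot):
    i=env.camera_info("wrist");K=np.array([[i['fx'],0,i['cx']],[0,i['fy'],i['cy']],[0,0,1]])
    u=cv2.undistortPoints(np.array(pts,float).reshape(-1,1,2),K,np.array([i['k1'],0,0,0,0])).reshape(-1,2)
    T=np.eye(4);T[:3,:3]=Ro.from_euler('xyz',rot,degrees=True).as_matrix();T[:3,3]=pos;T=T@i['mount']
    d=np.c_[u,np.ones(len(u))]@T[:3,:3].T;c=T[:3,3]
    return c+d*((z-c[2])/d[:,2])[:,None]
E
python3 - <<'E'
from h import *
s=env.state();a=s['ee_pos'],s['ee_rot']
print([st(p).round(1) for p in wrist([[161,2],[378,2],[175,210],[360,210]],70,*a)])
print([st(p).round(1) for p in wrist([[110,58],[150,57.5],[385,57],[500,61]],60,*a)])
im=cv2.imread("pics/wrist5.png");print(im[48:66,140].tolist(),im[0:6,270].tolist())
E
```

```text
[array([ 23.8, 162.8]), array([24.2, 46.9]), array([-93.3, 163.5]), array([-93.3,  45.4])]
[array([ -1.7, 198.6]), array([ -1.9, 174.5]), array([-1.3, 35.7]), array([ -1.2, -36.7])]
[[195, 202, 209], [195, 203, 210], [194, 203, 209], [193, 201, 207], [192, 201, 207], [192, 201, 206], [189, 199, 204], [187, 197, 203], [179, 191, 199], [158, 180, 194], [138, 173, 196], [129, 170, 197], [127, 169, 197], [126, 169, 196], [126, 169, 197], [126, 169, 196], [124, 168, 195], [123, 166, 193]] [[142, 124, 10], [153, 133, 10], [163, 143, 10], [167, 146, 10], [166, 146, 10], [167, 147, 10]]
```

Wrist and scene pictures agree: overhang is about 27 mm and the lid is square. I'll push 13 mm more gently, then back off and rise.

```bash
python3 -m handwheel '[[0.75,[-3,0,0],[0,0,0]],[0.75,[-3,0,0],[0,0,0]],[0.75,[-3,0,0],[0,0,0]],[0.75,[-2,0,0],[0,0,0]],[0.75,[-2,0,0],[0,0,0]],[0.75,[0,0,0],[0,0,0]],[0.75,[0,0,0],[0,0,0]],[0.75,[4,0,0],[0,0,0]],[0.75,[8,0,0],[0,0,0]],[0.75,[8,-2,0],[0,0,0]]]'
python3 -m handwheel '[[0.75,[8,-10,0],[0,0,0]],[0.75,[10,-20,0],[0,0,0]],[0.75,[10,-35,0],[0,0,0]],[0.75,[10,-35,0],[0,0,0]],[0.75,[10,-35,0],[0,0,0]],[0.75,[10,-35,0],[0,0,0]],[0.75,[0,-15,0],[0,0,0]],[0.75,[0,0,0],[0,0,0]],[0.75,[0,0,0],[0,0,0]],[0.75,[0,0,0],[0,0,0]]]'
python3 - <<'E'
from h import *
s=env.state();print(s['time_s'],s['ee_pos'],s['ee_rot'],st(s['ee_pos']),s['force'])
for n in["wrist","scene","top"]:
    im=env.grab_frame(n);cv2.imwrite(f"pics/{n}6.png",im[:,:,::-1])
lids("pics/scene6.png","scene");lids("pics/top6.png","top")
E
```

```text
time_s: 6.63
ee_pos: [549.2, 103.3, 65.6]
ee_rot: [-90.0, -0.1, -167.1]
force: [-0.1, -0.0, -0.3]
gripper_width: 68.3
time_s: 7.47
ee_pos: [492.6, 90.5, 249.8]
ee_rot: [-90.0, -0.1, -167.1]
force: [0.2, 0.4, -0.1]
gripper_width: 68.2
7.4667 [492.62522931  90.47226799 249.84877726] [-9.00017186e+01 -1.26691087e-01 -1.67122339e+02] [-179.40600867  114.20713186] [ 0.19747732  0.38928202 -0.12909683]
scene teal 2473 [-18.4 107.3] [122.2 118.7] 13.0
scene orange [-142.3 -106.1] [118.8 118.6] 2.0
top orange [-143.6 -107.4] [117.5 117.9] 2.0
```

View pics/wrist6.png

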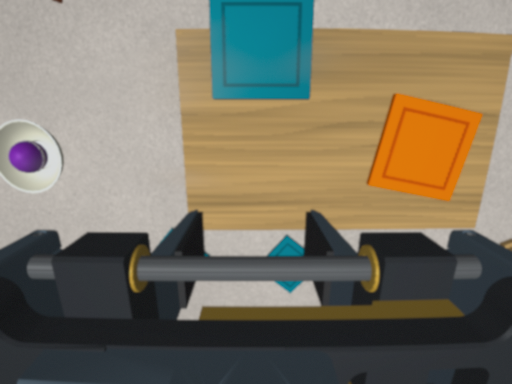

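View pics/scene6.png

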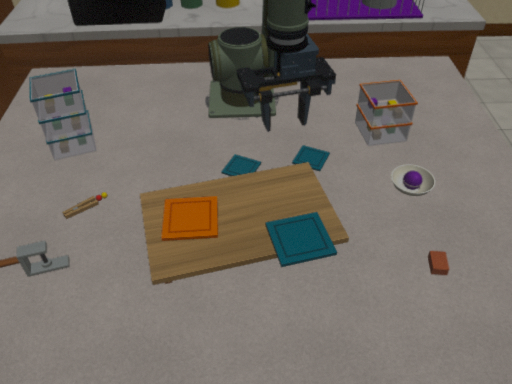

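Run:
```python
from h import *
s=env.state();a=s['ee_pos'],s['ee_rot']
print([st(p).round(1) for p in wrist([[213,99],[310,99]],70,*a)])
print([st(p).round(1) for p in wrist([[190,29.5],[330,29.5],[500,33]],60,*a)])
print(env.job_done())
```

```text
[array([-81.7, 163.3]), array([-81.5,  45.1])]
[array([ -1.7, 189.4]), array([-1.5, 23.1]), array([   1.5, -189.5])]
the job is handed in; nothing more can be done
None
```

The teal lid now sticks out about 40 mm (a third) over the far edge of the stand. It lies flat and within about 0.2° of square to the edge. I pushed the 120 mm lid from behind with both fingertips, which squared it up as it slid. I then backed the fingers off, raised them clear and handed the job in at about 7.6 s.

- **Overhang:** the last wrist picture puts the lid's near edge 80 mm inside the stand edge. The last scene picture puts its centre at about -18 to -20 mm from the edge, which also means about 40 mm out. The last top view gave no reading for the teal lid, and I didn't look into why.
- **Orange lid:** it had not moved, at (-142,-106) mm in the scene camera both before and after.
- **Forces and contact:** readings at the end of each move were about 1 N, and the gripper ended about 180 mm above the lid, touching nothing.

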